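# Gauge a mandrel pin in the ring tower

### The job

Take the blue-banded pin out of its holder and pass it upright, banded end up, down through the tower's rings, which get smaller and smaller, until a ring stops it. Feel your way and never force it or let it drop; leave it standing free on the ring that stopped it, and do not disturb the green-banded pin, the cup or the tape roll.

Things in the scene. Friction and masses are not known exactly. Their poses are not given: they have to be found in the camera images.
- pin_blue: Aluminium pin, 26 mm diameter, 160 mm long, plain round, upright in its holder; blue band 85 to 97 mm above the bottom and a blue disc on its top face; about 0.1 to 0.2 kg. Origin at the centre of its bottom face, z up along the pin. Its bottom edge has a 2.5 mm chamfer.
- pin_green: Bystander: a thicker look-alike, 34 mm diameter, 160 mm long, green band and green top disc, upright in its own holder. Origin at the centre of its bottom face. The two pins' places are swapped at random.
- holder_blue: Fixed round plywood holder of the blue pin, 64 mm diameter, 30 mm high, with a 30 mm wide blind hole whose floor is 8 mm above the bench; origin at the centre of its underside. The pin stands about 22 mm deep in it.
- gauge: Ring tower, fixed on the bench: plywood base 130 x 150 x 12 mm, origin at the centre of its underside, z up, two steel posts at y = -55 and +55 mm, 122 mm high. Four level rings lie one below another: white, yellow, orange, red. The blue pin passes three; red stops it. All rigid and locked: 30 N between pin and tower, in any direction, is too much; so is letting the pin fall (over 0.2 m/s).
- axis (a point): Point on the tower's axis at the centre of the top of the white (uppermost) ring, 122 mm above the bench. White ring: bore 50 mm, from 114 to 122 mm above the bench. Yellow ring: bore 42 mm, from 92 to 100 mm. Both are fixed to the posts, centred on the tower axis.
- low (a point): Point on the tower's axis 78 mm above the bench, level with the top of the orange ring but NOT its measured centre. Orange (bore 30 mm, 70 to 78 mm high) and red ring (bore 16 mm, top face anywhere 30 to 54 mm high) share a cage, locked up to 5 mm off the axis along the tower's x and also along its y, new each time. Offset and red height are unmeasured: find them by feel or eye.
- cup: Bystander: loose white plastic cup, 68 mm wide at the rim, 50 mm high; origin at the centre of its underside.
- tape: Bystander: loose blue tape roll lying flat, 90 mm outside diameter, 25 mm high; origin at the centre of its underside.
Not all that is in view belongs to the job. Leave any brown, pink or turquoise look-alike of the pin_blue alone.

How it is judged:
By the outcome, as a careful person would: the job done as asked, in the order asked, and still so for the second after the job is handed in, with the robot touching nothing.
It also fails if it takes over 67 s, if anything falls off the work surface, if the arm or the gripper's body presses on something with over 40 N, if the wrist force passes 120 N, or if a joint passes its speed limit or range.

### The arm

A 6-joint arm with a two-finger parallel gripper is mounted at the origin on the work surface. World frame = base frame: x ahead of the robot, y to its left, z up, the work surface at z = 0. Lengths are in m, angles in rad, forces in N, time in s.
With the tool pointing down it reaches from about 0.425 to 1.125 m from the base axis. Payload 14.9 kg.
Tool frame: the origin (TCP) lies between the finger pads; the fingertips stand 19 mm ahead of it and the grasp point (between the pads) is the TCP; z points along the fingers, x is the direction in which the jaws open and shut, and the axes are right-handed (so a half turn about z gives the same grasp; the last joint's range is limited). The gripper opens to 91 mm and grips with 3 to 60 N. Pads are 32 mm wide; open, the fingers measure 118 mm over their backs; the gripper's body (76 mm by 178 mm) begins 60 mm behind the grasp point.
Start: joints at [-1.152, 0.379, 1.734, -0, 1.028, -0.033], TCP at [0.306, -0.63, 0.233] pointing down, gripper open.
Joint ranges: [-2.77, 2.77], [-0.74, 2.19], [0, 2.66], [-1.06, 4.2], [0.31, 2.87], [-3.08, 3.08]. Speed limits (rad/s): [1.89, 1.89, 2.39, 3.14, 3.14, 3.14].

### API

Orientations are given as a unit quaternion [x, y, z, w].
In Python, from plant import manip gives the robot as it stands. The module is installed in compiled form; this text tells all that it offers.
- The arm moves only by the tool send_rows, never from a script. Its argument "moves" is a list of rows, each a list of 4 numbers: the shift along the tool's x, y, z in mm, then the turn about the tool's z in degrees. In form: [[x, y, z, turn], ...]. A call has 1 to 10 rows; each row shifts and turns the commanded pose from where the row before left it, along the tool's axes as they then stand; what a row does not reach is not made up. A row lasts 1/12 s, in which the tool goes at most 41.7 mm and 7.16 degrees, less where a joint would pass 70% of its speed; a pose out of reach is approached as far as the arm can. A call with a gripper value outside its range is refused whole. "gripper" is the finger opening in mm, from 0 to 91.2, set as the call begins (left out, the last holds). The fingers move at their own pace and stop on an object; "grip_force" is the grip in N (left out, the last holds). Time passes only in rows, so rows that do not move let the fingers close. It gives the time, the measured TCP pose, the force and the opening at its end, in the units of the state.
- manip.get_state(): the state, without advancing time (a new reading comes with each control period).
- manip.camera(name): name is "scene" or "top" or "wrist"; returns a dict with "image" (420x560x3 uint8, blue, green, red), "fx", "fy", "cx", "cy" (pixels), "R" (3x3) and "t" (3): a world point X has camera coordinates R X + t; the wrist camera has in their place "mount" (4x4, takes a point from camera to tool coordinates, whose origin is the TCP and whose axes are the tool frame's). Camera axes: x right, y down, z forward; pixel columns grow to the right and rows downward; lengths in m; the calibration is good to about 2 mm. A picture is of the moment at which its call begins: read the wrist's pose just before it. There is no depth.
- manip.close_job(): hands the job in, once; it reports no verdict.
The state is a dict: "clock": time; "qpos": joint angles; "qvel": joint speeds; "joint_efforts": joint torques, N m; "eef_pos": TCP position; "eef_rot": TCP orientation; "force": force on the tool from outside, world axes, zero at the start; "wrist_torque": the same for the moment, N m; "gripper_width": finger opening in m.
Only numpy, scipy, OpenCV 4.12 (cv2) and the standard library are available. Lean on these libraries where they do the work, as an engineer would, in place of code of your own. Each camera call takes 0.05 s, during which the arm holds its last target.

## Working session

There is one attempt and no reset: what is moved stays moved. The work goes in short steps, Python scripts to look and compute and a tool call to move; the robot and the scene stay as the last step left them, time stands still between calls to the robot, and variables do not carry over. Pictures are saved under pics/ and viewed, and the job is handed in when it is done.

Besides the shell and the picture viewer there is one more tool, called after ">>>" by a JSON object that holds its "fn" and its "kwargs". send_rows: Moves the arm, as the interface text tells. Its arguments: {"type":"object","properties":{"moves":{"type":"array","items":{"type":"array","items":{"type":"number"}}},"gripper":{"type":"number"},"grip_force":{"type":"number"}},"required":["moves"]}

```bash
mkdir -p pics; cat > h.py <<'E'
import numpy as np,cv2,pickle
from plant import manip
def snap(name,fn):
    s=manip.get_state(); c=manip.camera(name); cv2.imwrite('pics/'+fn+'.png',c['image'])
    pickle.dump((s,c),open('pics/'+fn+'.pkl','wb')); return s,c
E
python3 - <<'E'
from h import *
s,c=snap('scene','scene0'); s,c2=snap('top','top0'); s,c3=snap('wrist','wrist0')
print({k:np.round(v,3).tolist() for k,v in s.items()})
for q in (c,c2): print(q['fx'],q['cx'],q['cy'],np.round(q['R'],3).tolist(),np.round(q['t'],3), -q['R'].T@q['t'])
print(np.round(c3['mount'],3).tolist())
E
```

```text
{'clock': 0.1, 'qpos': [-1.152, 0.379, 1.735, 0.0, 1.028, -0.033], 'qvel': [-0.001, -0.002, -0.001, -0.001, 0.001, -0.001], 'joint_efforts': [0.001, -76.504, -43.529, 0.065, 0.04, -0.0], 'eef_pos': [0.305, -0.629, 0.232], 'eef_rot': [0.848, -0.531, -0.0, -0.0], 'force': [0.841, 0.467, 0.236], 'wrist_torque': [0.009, 0.018, -0.021], 'gripper_width': 0.091}
537.1114613640462 275.8192894526996 204.14361459612337 [[0.123, 0.992, -0.007], [0.567, -0.076, -0.82], [-0.814, 0.096, -0.572]] [-0.085 -0.219  1.418] [ 1.2895832  -0.06927754  0.63142927]
504.0338558747563 270.3743548599954 206.3489310782739 [[0.007, -1.0, -0.026], [-0.99, -0.003, -0.142], [0.141, 0.027, -0.99]] [0.05  0.536 0.862] [0.40804939 0.02867727 0.92966616]
[[1.0, 0.0, -0.0, -0.001], [-0.0, 0.968, 0.252, -0.071], [0.0, -0.252, 0.968, -0.154], [0.0, 0.0, 0.0, 1.0]]
```

View pics/scene0.png

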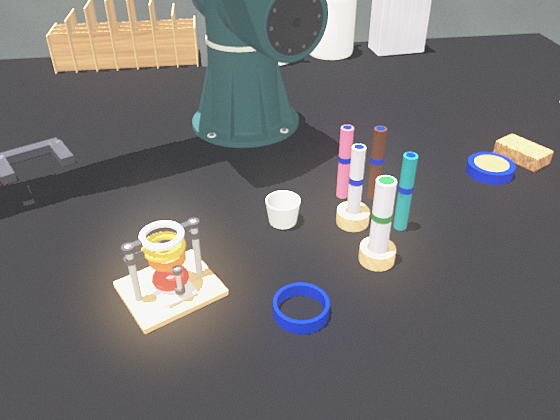

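View pics/top0.png

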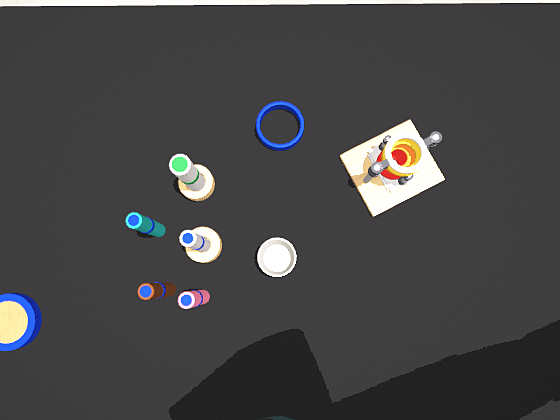

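View pics/wrist0.png

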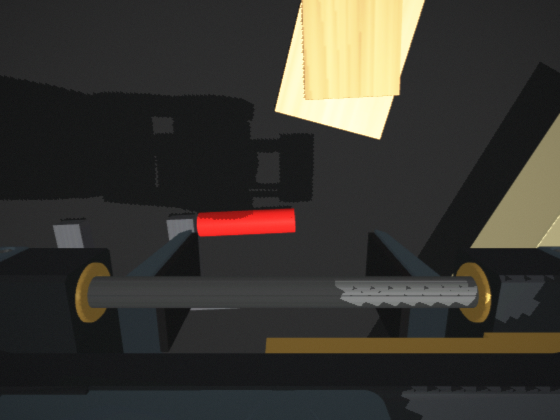

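Candidates in the scene view are pink (346,160), brown (378,160), turquoise (405,190), aluminium with blue disc and band in a holder (357,180), and aluminium with a green band (382,215). The one at (357,180), top view (188,239), fits the description. I'll confirm it in a crop and measure.

```bash
cat >> h.py <<'E'
def ray(c,u,v,s=None):
    d=np.array([(u-c['cx'])/c['fx'],(v-c['cy'])/c['fy'],1.])
    if 'mount' in c:
        from scipy.spatial.transform import Rotation as Ro
        Rt=Ro.from_quat(s['eef_rot']).as_matrix(); M=np.array(c['mount'])
        return np.array(s['eef_pos'])+Rt@M[:3,3], Rt@M[:3,:3]@d
    R=np.array(c['R']); return -R.T@np.array(c['t']), R.T@d
def plane(r,z): o,d=r; return o+d*(z-o[2])/d[2]
def tri(*rs):
    A=0;b=0
    for o,d in rs:
        d=d/np.linalg.norm(d);P=np.eye(3)-np.outer(d,d);A=A+P;b=b+P@o
    x=np.linalg.solve(A,b); return x,[round(1000*np.linalg.norm(np.cross(x-o,d/np.linalg.norm(d))),1) for o,d in rs]
def proj(c,X):
    p=np.array(c['R'])@X+np.array(c['t']); return p[0]/p[2]*c['fx']+c['cx'],p[1]/p[2]*c['fy']+c['cy']
def load(fn): return pickle.load(open('pics/'+fn+'.pkl','rb'))
def blobs(img,lo,hi,mina=20,roi=None):
    hsv=cv2.cvtColor(img,cv2.COLOR_BGR2HSV); m=cv2.inRange(hsv,np.array(lo),np.array(hi))
    if roi: z=np.zeros_like(m);z[roi[1]:roi[3],roi[0]:roi[2]]=1;m*=z
    n,l,st,ce=cv2.connectedComponentsWithStats(m)
    return [(np.round(ce[i],1).tolist(),st[i].tolist()) for i in range(1,n) if st[i][4]>=mina]
E
python3 - <<'E'
from h import *
_,s=load('scene0');_,t=load('top0')
a=cv2.resize(s['image'][110:280,310:430],None,fx=3,fy=3,interpolation=2)
b=cv2.resize(t['image'][140:320,110:240],None,fx=3,fy=3,interpolation=2)
h=max(a.shape[0],b.shape[0]);o=np.zeros((h,a.shape[1]+b.shape[1],3),np.uint8);o[:a.shape[0],:a.shape[1]]=a;o[:b.shape[0],a.shape[1]:]=b
cv2.imwrite('pics/crop1.png',o)
a=cv2.resize(s['image'][200:340,100:240],None,fx=2.8,fy=2.8,interpolation=2)
b=cv2.resize(t['image'][100:230,325:465],None,fx=2.8,fy=2.8,interpolation=2)
o=np.zeros((400,800,3),np.uint8);o[:a.shape[0],:a.shape[1]]=a;o[:b.shape[0],400:400+b.shape[1]]=b
cv2.imwrite('pics/crop2.png',o)
print('blue scene',*blobs(s['image'],[105,120,60],[130,255,255],10),sep='\n')
print('blue top',*blobs(t['image'],[105,120,60],[130,255,255],10),sep='\n')
print('wood scene',*blobs(s['image'],[10,40,120],[28,200,255],60,(100,200,420,340)),sep='\n')
print('wood top',*blobs(t['image'],[10,30,120],[28,200,255],60,(100,100,460,320)),sep='\n')
E
```

```text
blue scene
([347.1, 126.8], [344, 126, 7, 3, 18])
([380.1, 127.7], [376, 126, 9, 5, 31])
([358.6, 146.3], [355, 145, 9, 4, 27])
([410.5, 154.5], [407, 152, 8, 5, 30])
([489.4, 171.2], [466, 152, 50, 33, 824])
([343.6, 160.7], [338, 157, 12, 7, 52])
([376.2, 161.6], [370, 157, 14, 9, 67])
([355.5, 182.3], [349, 179, 14, 7, 66])
([404.7, 190.7], [398, 186, 15, 9, 86])
([300.8, 307.8], [272, 282, 58, 53, 1692])
blue top
([279.6, 124.8], [255, 101, 49, 50, 882])
([133.2, 219.9], [128, 215, 11, 11, 93])
([149.8, 226.5], [141, 217, 14, 17, 46])
([187.3, 237.7], [182, 233, 11, 11, 89])
([200.8, 244.1], [195, 236, 9, 14, 24])
([161.5, 289.1], [154, 282, 12, 17, 48])
([145.1, 291.1], [140, 286, 12, 12, 111])
([200.1, 297.7], [197, 290, 6, 17, 27])
([23.9, 320.0], [0, 293, 42, 59, 1037])
([185.8, 300.0], [181, 295, 11, 11, 96])
wood scene
([353.7, 221.5], [336, 202, 35, 31, 485])
([160.2, 235.9], [146, 230, 31, 13, 195])
([163.7, 258.5], [134, 238, 58, 34, 843])
([377.9, 259.8], [358, 240, 39, 32, 565])
([169.4, 306.6], [100, 245, 135, 95, 4353])
([148.8, 297.9], [142, 294, 15, 9, 94])
([184.1, 300.6], [169, 294, 29, 14, 68])
wood top
([413.2, 148.6], [398, 138, 23, 28, 143])
([365.2, 176.4], [340, 152, 47, 65, 403])
([206.1, 192.7], [189, 176, 26, 25, 112])
([185.0, 186.9], [178, 179, 27, 17, 103])
([216.2, 250.8], [200, 234, 22, 29, 73])
([195.3, 249.4], [185, 242, 26, 11, 65])
([146.0, 291.1], [137, 283, 17, 17, 85])
```

View pics/crop1.png

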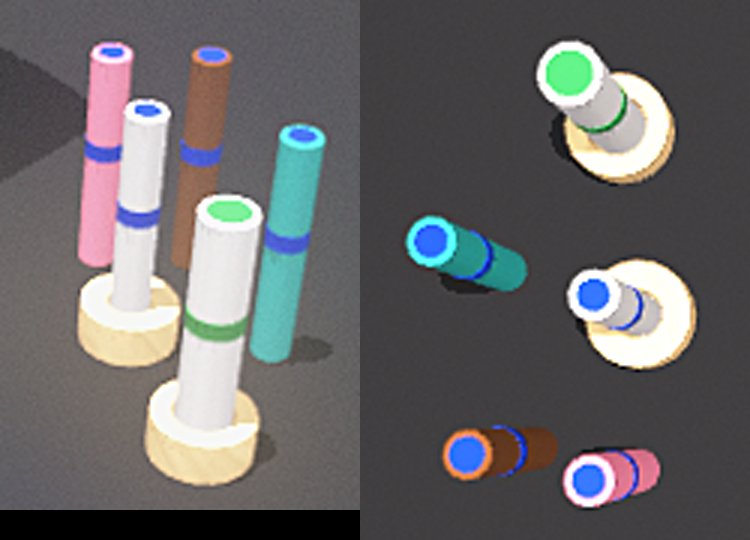

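View pics/crop2.png

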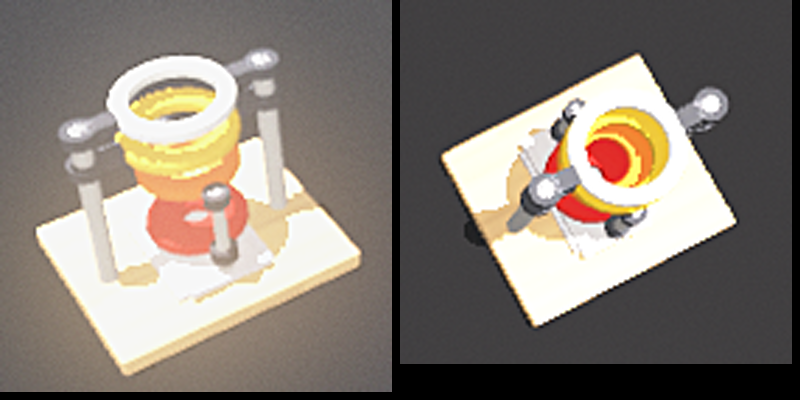

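The crop confirms it: metal pin, blue disc and band, standing in the wooden holder. Top-view crop (593,295) is full-image (187,238). Now positions.

```bash
python3 - <<'E'
from h import *
_,s=load('scene0');_,t=load('top0')
def T(n,a,b):
    x,e=tri(ray(s,*a),ray(t,*b)); print(n,np.round(x*1000,1),e); return x
T('blue',(358.6,146.3),(187.3,237.7))
T('pink',(347.1,126.8),(185.8,300)); T('brown',(380.1,127.7),(145.1,291.1));T('turq',(410.5,154.5),(133.2,219.9))
g=[blobs(q['image'],[45,80,80],[80,255,255],10) for q in(s,t)];print(g); T('green',(386.3,181),(180.5,164.5))
# base corners in top & scene
for n,c,bw in(('top',t,(325,100,465,230)),('scene',s,(100,200,240,340))):
    print(n)
T('clampL',(129.5,246),(376.5,168)); T('clampR',(193,222),(435.5,137.5))
# white ring
for n,c,roi in(('scene',s,(100,200,240,260)),('top',t,(370,120,440,190))):
    hsv=cv2.cvtColor(c['image'],cv2.COLOR_BGR2HSV); m=cv2.inRange(hsv,np.array([0,0,225]),np.array([180,25,255]))
    z=np.zeros_like(m);z[roi[1]:roi[3],roi[0]:roi[2]]=1;m*=z
    cs,_=cv2.findContours(m,cv2.RETR_CCOMP,cv2.CHAIN_APPROX_NONE)
    for k in cs:
        if len(k)>25: print(n,len(k),cv2.fitEllipse(k),cv2.boundingRect(k))
# holder seats top height: wood blobs
# base corners
for uv in ((410,120),(340,155),(374,216),(444,179)): print('base corner',np.round(1000*plane(ray(t,*uv),0.012),1))
E
```

```text
blue [468.7 176.6 166.4] [np.float64(0.9), np.float64(0.9)]
pink [375.  178.  158.1] [np.float64(1.2), np.float64(1.2)]
brown [387.8 240.2 158.3] [np.float64(0.9), np.float64(0.9)]
turq [496.7 263.6 158.6] [np.float64(1.2), np.float64(1.2)]
[[([386.1, 179.9], [379, 177, 15, 7, 85]), ([381.1, 219.2], [372, 213, 20, 10, 95])], [([179.3, 164.0], [172, 157, 16, 15, 191]), ([193.4, 179.0], [183, 170, 16, 14, 38])]]
green [583.6 192.3 163.9] [np.float64(2.0), np.float64(2.0)]
top
scene
clampL [ 601.1 -176.9   81.2] [np.float64(46.8), np.float64(46.8)]
clampR [ 628.9 -160.   161.6] [np.float64(45.1), np.float64(45.1)]
scene 29 ((189.6013946533203, 254.8503875732422), (7.960482120513916, 10.301340103149414), 6.692083358764648) (186, 250, 8, 10)
scene 110 ((161.06800842285156, 235.0331573486328), (29.792417526245117, 45.35913848876953), 80.04959106445312) (138, 220, 47, 31)
scene 73 ((161.04649353027344, 234.84133911132812), (16.352184295654297, 32.59077072143555), 82.09404754638672) (145, 226, 33, 18)
top 381 ((403.3287353515625, 159.4708251953125), (64.33871459960938, 69.21967315673828), 73.30256652832031) (370, 120, 70, 70)
top 87 ((405.9300231933594, 152.00767517089844), (29.919057846069336, 31.32884979248047), 115.13016510009766) (390, 137, 33, 31)
base corner [ 703.2 -206.7   12. ]
base corner [636.  -75.2  12. ]
base corner [ 521.9 -135.6   12. ]
base corner [ 590.9 -265.1   12. ]
```

```bash
python3 - <<'E'
from h import *
_,s=load('scene0');_,t=load('top0')
def T(n,a,b):
    x,e=tri(ray(s,*a),ray(t,*b)); print(n,np.round(x*1000,1),e); return x
T('ring',(161.0,234.8),(405.9,152))
a=T('A',(129.5,246),(435.5,137.5)); b=T('B',(193,222),(376.5,168))
d=b-a; print(np.degrees(np.arctan2(d[1],d[0])),np.linalg.norm(d),(a+b)/2)
print(plane(ray(t,405.9,152),.122),plane(ray(t,187.3,237.7),.168),plane(ray(s,161,234.8),.122),plane(ray(s,358.6,146.3),.168))
C=np.mean([plane(ray(t,*uv),.012) for uv in ((410,120),(340,155),(374,216),(444,179))],0);print('base centre',C)
# cup, tape
print('cup',plane(ray(t,276.5,257.5),.05),'tape',plane(ray(t,279.6,124.8),.025))
st=manip.get_state();from scipy.spatial.transform import Rotation as Ro
print(Ro.from_quat(st['eef_rot']).as_matrix().round(3))
E
```

```text
ring [ 615.2 -170.5  116.3] [np.float64(1.0), np.float64(1.0)]
A [ 638.9 -217.4  118.6] [np.float64(2.5), np.float64(2.5)]
B [ 588.3 -121.5  116.4] [np.float64(1.3), np.float64(1.3)]
117.81989859377678 0.10844577843071344 [ 0.61360629 -0.16941201  0.11746707]
[ 0.61375474 -0.17009129  0.122     ] [0.46838702 0.17543302 0.168     ] [ 0.62294805 -0.16832431  0.122     ] [0.47129151 0.17676766 0.168     ]
base centre [ 0.61302485 -0.17066362  0.012     ]
cup [0.44399563 0.0413888  0.05      ] tape [0.69025671 0.03720805 0.025     ]
[[ 0.437 -0.9   -0.   ]
 [-0.9   -0.437  0.001]
 [-0.001 -0.    -1.   ]]
```

>>> {"fn": "send_rows", "kwargs": {"moves": [[-10,-14,0,0],[-20,-30,0,0],[-20,-30,0,0],[-20,-30,0,0],[-20,-30,0,0],[-20,-30,0,0],[-20,-30,0,0],[-20,-30,0,0],[-20,-30,0,0],[-20,-30,0,0]]}}

```text
clock: 0.98
eef_pos: [0.4786, -0.3324, 0.2329]
eef_rot: [0.848, -0.531, -0.0, -0.0]
force: [-0.1, 0.6, 0.9]
gripper_width: 0.0915
```

>>> {"fn": "send_rows", "kwargs": {"moves": [[-20,-30,0,0],[-20,-30,0,0],[-20,-28,0,0],[-18,-20,0,0],[-10,-16,0,0],[0,0,0,0],[0,0,0,0]], "gripper": 60}}

```text
clock: 1.57
eef_pos: [0.5513, -0.2003, 0.2328]
eef_rot: [0.848, -0.53, -0.0, 0.0]
force: [1.3, 0.6, 0.8]
gripper_width: 0.06
```

```bash
python3 - <<'E'
from h import *
s,c=snap('wrist','w1')
print({k:np.round(s[k],4).tolist() for k in('clock','eef_pos','eef_rot','force','qpos')})
E
```

```text
{'clock': 1.5667, 'eef_pos': [0.5513, -0.2003, 0.2328], 'eef_rot': [0.848, -0.5299, -0.0001, 0.0], 'force': [1.2503, 0.556, 0.7884], 'qpos': [-0.3883, 0.203, 1.9675, -0.0, 0.9714, 0.7288]}
```

View pics/w1.png

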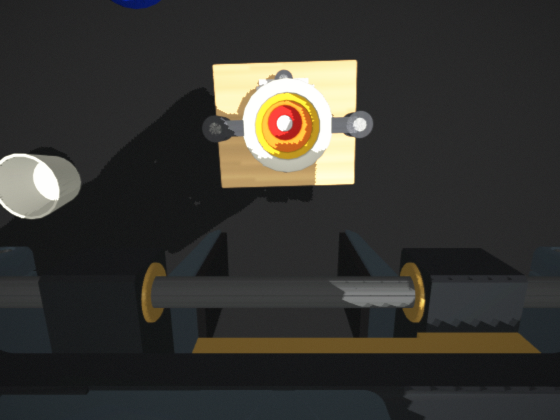

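The tower is seen from almost straight above at (288,125), with all four bores nested. I'll fit each one.

```bash
python3 - <<'E'
from h import *
s,c=load('w1'); im=c['image']; print(c['fx'])
cr=cv2.resize(im[60:200,205:365],None,fx=4.9,fy=4.2,interpolation=cv2.INTER_CUBIC); 
cr=cv2.resize(im[70:182,225:355],None,fx=5,fy=5,interpolation=cv2.INTER_CUBIC); cv2.imwrite('pics/w1c.png',cr)
hsv=cv2.cvtColor(im,cv2.COLOR_BGR2HSV)
for u in range(240,336,3): print(u,hsv[125,u].tolist(),end=' ')
E
```

```text
333.9814144268984
240 [120, 9, 115] 243 [38, 6, 168] 246 [30, 1, 255] 249 [30, 1, 255] 252 [30, 1, 255] 255 [26, 114, 245] 258 [29, 182, 255] 261 [25, 201, 249] 264 [22, 183, 255] 267 [19, 196, 255] 270 [2, 196, 254] 273 [1, 192, 254] 276 [1, 159, 249] 279 [0, 0, 254] 282 [0, 0, 254] 285 [0, 0, 254] 288 [21, 9, 194] 291 [11, 16, 178] 294 [0, 212, 171] 297 [1, 210, 171] 300 [2, 214, 172] 303 [21, 187, 255] 306 [18, 197, 253] 309 [12, 214, 197] 312 [20, 208, 178] 315 [22, 211, 190] 318 [22, 193, 188] 321 [30, 2, 254] 324 [30, 1, 255] 327 [30, 1, 255] 330 [20, 3, 254] 333 [114, 11, 120]
```

View pics/w1c.png

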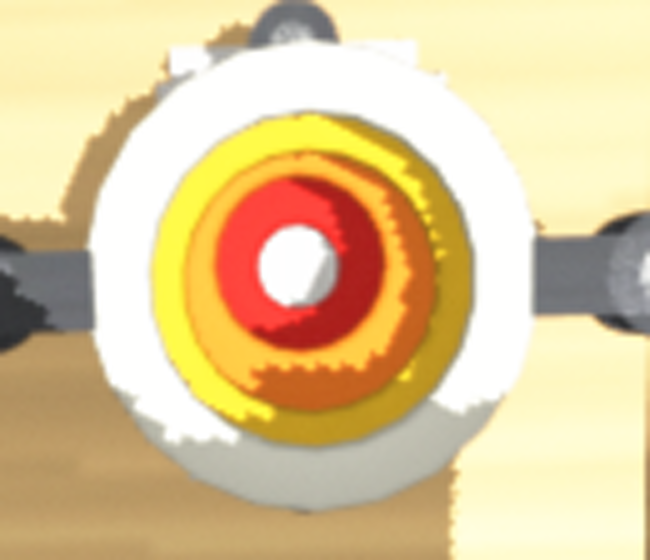

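```bash
cat > rings.py <<'E'
from h import *
import sys
def fitmask(m):
    cs,_=cv2.findContours(m,cv2.RETR_EXTERNAL,cv2.CHAIN_APPROX_NONE); k=max(cs,key=cv2.contourArea); return cv2.convexHull(k),k
def ana(fn,roi,yman=None):
    s,c=load(fn); u0,v0,u1,v1=roi; K=6
    im=cv2.resize(c['image'][v0:v1,u0:u1],None,fx=K,fy=K,interpolation=cv2.INTER_LINEAR)
    hsv=cv2.cvtColor(im,cv2.COLOR_BGR2HSV); H,S,V=cv2.split(hsv)
    red=(((H<=6)|(H>=174))&(S>120)).astype(np.uint8)
    out={}
    def done(n,m,z,inner=False):
        hull,k=fitmask(m); e=cv2.fitEllipse(hull)
        def up(p): return ((p[0]+.5)/K-.5+u0,(p[1]+.5)/K-.5+v0)
        pts=np.array([plane(ray(c,*up(q[0]),s),z)[:2] for q in hull])
        (x,y),r=cv2.minEnclosingCircle((pts*1000).astype(np.float32))
        A=np.c_[2*pts,np.ones(len(pts))]; sol=np.linalg.lstsq(A,(pts**2).sum(1),rcond=None)[0]
        r2=np.sqrt(sol[2]+sol[0]**2+sol[1]**2)
        print(n,'px',np.round(up(e[0]),1),'z',z,'centre',np.round(sol[:2]*1000,1),'diam',round(2000*r2,1),'enc',round(x,1),round(y,1),round(2*r,1)); out[n]=sol[:2]
    done('orange@78',red,.078);done('orange@70',red,.070)
    col=(S>90).astype(np.uint8)  # coloured inside white ring
    cx=im.shape[1]//2; n,l=cv2.connectedComponents(col)
    yy,xx=np.nonzero(red); w=l[int(yy.mean()),int(xx.min())+3]
    m=(l==w).astype(np.uint8); done('white@122',m,.122);done('white@114',m,.114)
    return out
E
python3 - <<'E'
from rings import *
ana('w1',(235,80,342,180))
s,c=load('w1')
o,d=ray(c,312/5+225,280/5+70,s); print('cam',o*1000)
for n,(l,r,t,b),zs in(('white',(152,473,112,447),(.122,.114)),('yellow',(183,434,150,411),(.1,.092)),('orange',(215,384,177,350),(.078,.07)),('red',(257,339,224,307),(.054,.046,.03,.022))):
    for z in zs:
        P=[plane(ray(c,u/5+225-.4,v/5+70-.4,s),z) for u,v in((l,(t+b)/2),(r,(t+b)/2),((l+r)/2,t),((l+r)/2,b))]
        print(n,z,np.round(500*(P[0]+P[1]),1)[:2],np.round(500*(P[2]+P[3]),1)[:2],np.round(1000*np.linalg.norm(P[0]-P[1]),1),np.round(1000*np.linalg.norm(P[2]-P[3]),1))
E
```

```text
orange@78 px [284.5 122.2] z 0.078 centre [ 618.5 -168.6] diam 29.1 enc 618.6 -168.5 29.3
orange@70 px [284.5 122.2] z 0.07 centre [ 618.6 -168.5] diam 29.8 enc 618.7 -168.5 30.0
white@122 px [286.9 125.5] z 0.122 centre [ 616.2 -171.5] diam 49.3 enc 616.2 -171.4 49.7
white@114 px [286.9 125.5] z 0.114 centre [ 616.2 -171.6] diam 50.8 enc 616.2 -171.5 51.2
cam [ 614.75577716 -168.76094627  386.41294447]
white 0.122 [ 616.8 -171.4] [ 616.3 -171.6] 49.1 49.6
white 0.114 [ 616.9 -171.5] [ 616.3 -171.7] 50.6 51.1
yellow 0.1 [ 616.5 -171.1] [ 616.2 -171.2] 41.6 41.9
yellow 0.092 [ 616.6 -171.1] [ 616.2 -171.3] 42.8 43.1
orange 0.078 [ 618.6 -168.5] [ 618.4 -168.6] 30.1 29.7
orange 0.07 [ 618.7 -168.5] [ 618.5 -168.6] 30.9 30.5
red 0.054 [ 618.4 -168.4] [ 618.4 -168.4] 15.8 15.4
red 0.046 [ 618.5 -168.4] [ 618.5 -168.4] 16.1 15.8
red 0.03 [ 618.7 -168.4] [ 618.7 -168.4] 16.9 16.5
red 0.022 [ 618.8 -168.4] [ 618.8 -168.4] 17.3 16.9
```

White and yellow are centred near (616.3, -171.4). The orange aperture is at (618.5, -168.6), so the cage is offset by about (+2.2, +2.9) mm. All diameters match the text. Next I'll look at the pin with the same camera and tool orientation, so that calibration bias cancels.

>>> {"fn": "send_rows", "kwargs": {"moves": [[-20,-2,0,0],[-38,-4,0,0],[-38,-4,0,0],[-38,-4,0,0],[-38,-4,0,0],[-38,-4,0,0],[-38,-4,0,0],[-38,-4,0,0],[-38,-4,0,0],[-30,-2,0,0]]}}

```text
clock: 2.45
eef_pos: [0.428, 0.1337, 0.233]
eef_rot: [0.847, -0.531, 0.0, -0.0]
force: [1.4, -0.3, 0.2]
gripper_width: 0.0604
```

>>> {"fn": "send_rows", "kwargs": {"moves": [[-20,0,0,0],[0,0,0,0],[0,0,0,0],[0,0,0,0]]}}

```text
clock: 2.78
eef_pos: [0.4206, 0.1498, 0.2329]
eef_rot: [0.847, -0.531, 0.0, 0.0]
force: [0.8, -0.1, -0.1]
gripper_width: 0.06
```

```bash
python3 - <<'E'
from h import *
s,c=snap('wrist','w2')
print({k:np.round(s[k],4).tolist() for k in('clock','eef_pos','eef_rot','force','qpos')})
for q in blobs(c['image'],[105,120,60],[130,255,255],30):
    print(q, np.round(1000*plane(ray(c,*q[0],s),.168),1))
E
```

```text
{'clock': 2.7833, 'eef_pos': [0.4206, 0.1498, 0.2329], 'eef_rot': [0.8474, -0.531, 0.0001, 0.0], 'force': [0.7982, -0.0822, -0.1378], 'qpos': [0.2901, -0.0373, 2.2307, -0.0002, 0.9481, 1.4098]}
([502.9, 23.1], [456, 0, 104, 47, 2074]) [593.7  90.3 168. ]
([211.1, 74.1], [192, 52, 27, 34, 126]) [492.9 234.1 168. ]
([282.4, 152.7], [269, 140, 27, 26, 549]) [469.3 174.3 168. ]
([187.4, 190.3], [167, 181, 29, 30, 161]) [419.6 220.4 168. ]
([149.7, 216.4], [137, 204, 26, 25, 508]) [391.7 236.7 168. ]
([241.1, 227.5], [225, 222, 28, 19, 116]) [411.6 177.7 168. ]
([231.5, 267.1], [227, 258, 11, 19, 153]) [381.9 171.9 168. ]
```

View pics/w2.png

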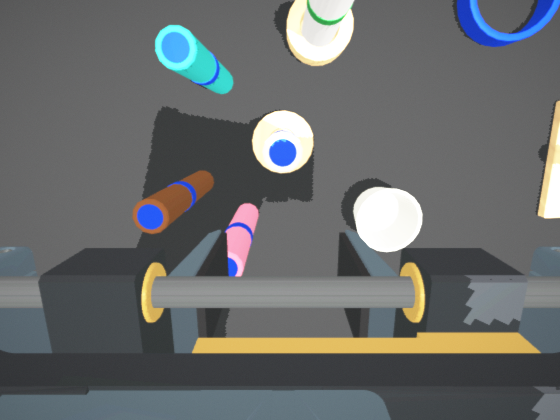

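Blue pin top at (282,153) in the wrist view, giving (469.3, 174.3). This agrees with the top/scene fix (468.7, 176.6, z 166) within calibration, and the approach is clear. Going in.

>>> {"fn": "send_rows", "kwargs": {"moves": [[0,-20,0,0],[-0.8,-24,0,0],[0,-10.5,0,0],[0,0,15,0],[0,0,25,0],[0,0,25,0],[0,0,18,0],[0,0,10,0],[0,0,0,0],[0,0,0,0]]}}

```text
clock: 3.67
eef_pos: [0.4693, 0.1747, 0.1401]
eef_rot: [0.847, -0.531, -0.0, 0.0]
force: [1.4, -0.9, 0.5]
gripper_width: 0.0601
```

>>> {"fn": "send_rows", "kwargs": {"moves": [[0,0,0,0],[0,0,0,0],[0,0,0,0],[0,0,0,0],[0,0,0,0],[0,0,0,0],[0,0,0,0],[0,0,0,0]], "gripper": 15, "grip_force": 20}}

```text
clock: 4.33
eef_pos: [0.4693, 0.1753, 0.1402]
eef_rot: [0.848, -0.531, 0.0, -0.0]
force: [-0.2, 0.1, 5.3]
gripper_width: 0.0258
```

```bash
python3 - <<'E'
from h import *
s,c=snap('wrist','w3')
print({k:np.round(s[k],4).tolist() for k in('clock','eef_pos','eef_rot','force','wrist_torque','gripper_width')})
E
```

```text
{'clock': 4.3333, 'eef_pos': [0.4693, 0.1753, 0.1402], 'eef_rot': [0.8475, -0.5308, 0.0001, -0.0002], 'force': [-0.2276, 0.1364, 5.2978], 'wrist_torque': [0.1189, 0.2235, 0.0265], 'gripper_width': 0.0258}
```

View pics/w3.png

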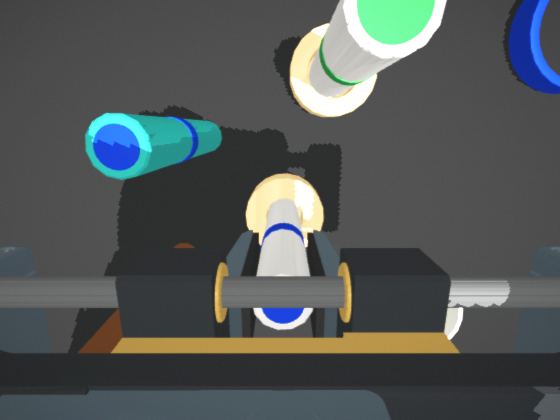

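>>> {"fn": "send_rows", "kwargs": {"moves": [[0,0,-3,0],[0,0,-6,0],[0,0,-10,0],[0,0,-15,0],[0,0,-20,0],[0,0,-22,0],[0,0,-22,0],[0,0,-20,0],[0,0,-14,0],[0,0,0,0]], "grip_force": 30}}

```text
clock: 5.22
eef_pos: [0.4703, 0.1756, 0.2756]
eef_rot: [0.848, -0.531, 0.002, -0.002]
force: [1.4, 0.4, -1.7]
gripper_width: 0.0253
```

```bash
python3 - <<'E'
from h import *
s,c=snap('wrist','w4'); s,c2=snap('scene','scene4')
print({k:np.round(s[k],4).tolist() for k in('clock','eef_pos','eef_rot','force','wrist_torque','gripper_width')})
cv2.imwrite('pics/w4c.png',np.hstack([c['image'][150:420,200:370],cv2.resize(c2['image'][60:240,300:440],None,fx=1.5,fy=1.5)]))
E
```

```text
{'clock': 5.2667, 'eef_pos': [0.4696, 0.1753, 0.2736], 'eef_rot': [0.8475, -0.5308, 0.0009, -0.0011], 'force': [-0.2046, -0.8627, -2.3406], 'wrist_torque': [0.0002, 0.023, -0.0185], 'gripper_width': 0.0254}
```

View pics/scene4.png

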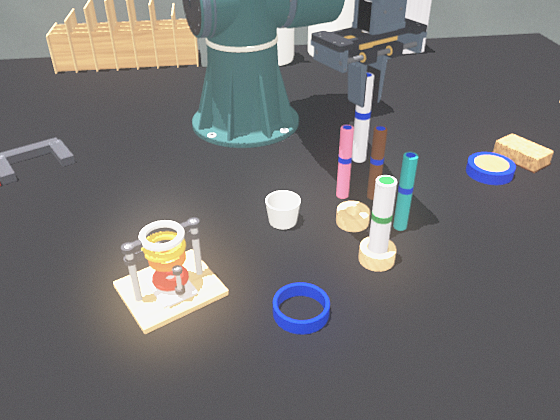

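View pics/w4.png

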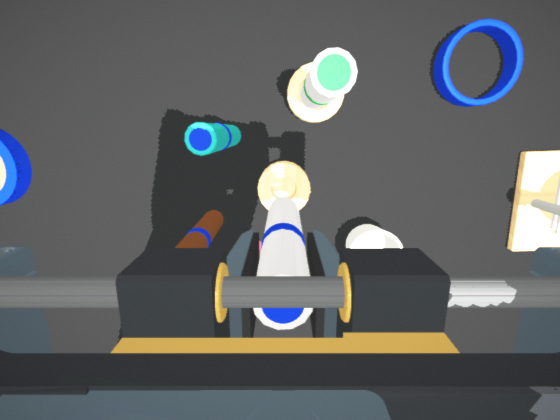

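```bash
python3 - <<'E'
from h import *
s,c=load('w4'); im=c['image']; M=np.array(c['mount'])
hsv=cv2.cvtColor(im,cv2.COLOR_BGR2HSV)
m=cv2.inRange(hsv,np.array([105,100,50]),np.array([130,255,255]))
m[:,:255]=0;m[:,315:]=0;m[:215]=0
for v in range(220,330,4):
    u=np.nonzero(m[v])[0]
    if len(u):print(v,u.min(),u.max(),end='; ')
print()
def tool(u,v,z):
    d=M[:3,:3]@np.array([(u-c['cx'])/c['fx'],(v-c['cy'])/c['fy'],1]);o=M[:3,3]; return o+d*(z-o[2])/d[2]
g=cv2.cvtColor(im,cv2.COLOR_BGR2GRAY)
for v in (200,204,208,212,216,250,256): print(v,g[v,255:312:2].tolist())
print(tool(284,228,.041),tool(284,200,.132),tool(283,313,-.028))
# scene check: predict projected pin axis if vertical under TCP
q,c2=load('scene4'); p=np.array(q['eef_pos'])
for dz in(.028,-.041,-.132): print(proj(c2,p+[0,0,dz]))
for b in blobs(c2['image'],[105,100,50],[130,255,255],8,(345,60,385,170)):print(b)
g2=cv2.cvtColor(c2['image'],cv2.COLOR_BGR2GRAY)
for v in(100,105,125,135,145,155): print(v,g2[v,345:380].tolist())
E
```

```text
224 275 291; 228 269 297; 232 265 300; 236 263 303; 240 262 304; 244 262 304; 308 262 303; 312 264 301; 316 266 298; 320 272 293; 
200 [56, 88, 110, 255, 254, 255, 254, 255, 255, 255, 239, 235, 235, 234, 235, 235, 235, 236, 239, 255, 255, 255, 255, 255, 255, 255, 245, 100, 100]
204 [57, 89, 98, 109, 254, 255, 255, 255, 244, 234, 236, 237, 236, 235, 233, 235, 234, 235, 235, 233, 246, 255, 255, 255, 255, 212, 99, 101, 99]
208 [87, 100, 100, 99, 98, 131, 255, 253, 232, 235, 238, 237, 238, 236, 235, 235, 235, 236, 235, 235, 232, 252, 255, 215, 100, 100, 98, 99, 99]
212 [91, 100, 98, 97, 101, 98, 122, 230, 234, 236, 237, 238, 238, 235, 235, 236, 235, 236, 236, 235, 233, 232, 151, 101, 99, 100, 98, 99, 98]
216 [100, 98, 98, 99, 98, 100, 185, 233, 236, 238, 238, 237, 238, 235, 234, 236, 236, 235, 236, 236, 234, 230, 194, 103, 99, 99, 100, 100, 100]
250 [45, 48, 131, 225, 234, 236, 237, 237, 236, 235, 235, 236, 235, 233, 232, 234, 233, 232, 233, 233, 235, 235, 236, 233, 230, 181, 58, 46, 47]
256 [46, 45, 136, 233, 235, 236, 237, 236, 235, 235, 235, 234, 233, 233, 232, 234, 233, 232, 234, 232
[... 903 characters left out ...]
63, 65]
125 [134, 130, 130, 126, 148, 117, 118, 105, 81, 180, 212, 219, 223, 225, 223, 226, 231, 233, 230, 229, 228, 226, 226, 239, 155, 82, 90, 97, 97, 95, 95, 102, 95, 93, 97]
135 [185, 186, 187, 186, 188, 187, 180, 173, 190, 210, 216, 222, 225, 224, 228, 230, 232, 230, 228, 227, 225, 226, 237, 157, 89, 91, 96, 97, 89, 97, 100, 104, 104, 107, 109]
145 [188, 187, 189, 187, 187, 185, 174, 177, 226, 235, 238, 229, 224, 224, 228, 230, 232, 227, 230, 225, 226, 237, 146, 59, 68, 69, 92, 96, 94, 104, 105, 108, 106, 112, 108]
155 [185, 189, 188, 185, 184, 179, 181, 205, 232, 237, 236, 232, 234, 234, 233, 230, 229, 230, 225, 223, 234, 148, 56, 72, 74, 79, 95, 103, 106, 107, 107, 109, 107, 109, 111]
```

```bash
python3 - <<'E'
from h import *
s,c=load('w4'); im=c['image']; M=np.array(c['mount'])
hsv=cv2.cvtColor(im,cv2.COLOR_BGR2HSV)
print([(v,int(hsv[v,284,1]),int(hsv[v,284,2])) for v in list(range(188,206))+list(range(218,240))+list(range(306,330))])
def tool(u,v,z):
    d=M[:3,:3]@np.array([(u-c['cx'])/c['fx'],(v-c['cy'])/c['fy'],1]);o=M[:3,3]; return np.round(1000*(o+d*(z-o[2])/d[2]),1)
for v,z in((198,.130),(198,.132),(222,.047),(236,.035)):print(v,z,tool(284,v,z))
E
```

```text
[(188, 56, 254), (189, 56, 254), (190, 50, 254), (191, 16, 255), (192, 0, 255), (193, 0, 255), (194, 0, 255), (195, 0, 255), (196, 3, 255), (197, 14, 250), (198, 5, 237), (199, 4, 236), (200, 4, 236), (201, 4, 236), (202, 5, 236), (203, 5, 237), (204, 4, 236), (205, 4, 236), (218, 4, 236), (219, 4, 236), (220, 3, 236), (221, 3, 234), (222, 34, 227), (223, 169, 211), (224, 220, 209), (225, 224, 208), (226, 221, 209), (227, 222, 211), (228, 183, 229), (229, 51, 234), (230, 0, 232), (231, 3, 235), (232, 3, 235), (233, 4, 235), (234, 4, 235), (235, 4, 235), (236, 3, 235), (237, 4, 236), (238, 4, 235), (239, 3, 235), (306, 8, 126), (307, 57, 142), (308, 202, 235), (309, 218, 240), (310, 218, 240), (311, 221, 240), (312, 218, 240), (313, 220, 240), (314, 219, 240), (315, 218, 240), (316, 219, 240), (317, 219, 240), (318, 218, 240), (319, 219, 240), (320, 218, 240), (321, 218, 240), (322, 208, 240), (323, 112, 244), (324, 1, 249), (325, 1, 251), (326, 1, 251), (327, 1, 251), (328, 2, 250), (329, 8, 193)]
198 0.13 [  0.5 -10.9 130. ]
198 0.132 [  0.5 -10.4 132. ]
222 0.047 [  0.2 -13.1  47. ]
236 0.035 [ 0.2 -7.9 35. ]
```

Pin is centred in the tool (x +0.2..0.5 mm, y about 0) and upright, with its bottom about 132 mm below the TCP. Carrying it over the orange centre.

>>> {"fn": "send_rows", "kwargs": {"moves": [[5,0,-5,0],[15,0.5,-5,0],[25,1,0,0],[32,1.5,0,0],[35,1.5,0,0],[35,1.5,0,0],[35,1.5,0,0],[35,1.5,0,0],[35,1.5,0,0],[35,1.5,0,0]]}}

```text
clock: 6.15
eef_pos: [0.5835, -0.0904, 0.2809]
eef_rot: [0.847, -0.531, -0.001, 0.0]
force: [-0.2, 0.8, -1.9]
gripper_width: 0.0258
```

>>> {"fn": "send_rows", "kwargs": {"moves": [[32,1.5,0,0],[25,1.5,0,0],[17,1,0,0],[9,0.2,0,0],[4,0,0,0],[0,0,0,0],[0,0,0,0],[0,0,0,0],[0,0,0,0]]}}

```text
clock: 6.9
eef_pos: [0.6176, -0.1675, 0.2821]
eef_rot: [0.848, -0.53, 0.0, -0.0]
force: [0.5, 0.3, -1.0]
gripper_width: 0.0254
```

```bash
python3 - <<'E'
from h import *
s,c=snap('wrist','w5'); s2,c2=snap('scene','scene5'); s2,c3=snap('top','top5')
print({k:np.round(s2[k],4).tolist() for k in('clock','eef_pos','eef_rot','force','wrist_torque','gripper_width')})
a=cv2.resize(c2['image'][110:310,80:260],(360,400)); b=cv2.resize(c3['image'][80:240,300:470],(425,400)); cv2.imwrite('pics/s5.png',np.hstack([a,b]))
R=np.array([s2['eef_pos'][i] for i in(0,1)])*1000; d=np.array([618.3,-168.2])-R; print('tool shift',d@[.4366,-.8997],d@[-.8997,-.4366])
E
```

```text
{'clock': 7.0, 'eef_pos': [0.6177, -0.1677, 0.2821], 'eef_rot': [0.8477, -0.5304, 0.0001, -0.0], 'force': [-1.0302, 0.0266, -0.9388], 'wrist_torque': [-0.0321, -0.0135, 0.0115], 'gripper_width': 0.0254}
tool shift 0.6642057892246901 -0.3250603868326541
```

View pics/s5.png

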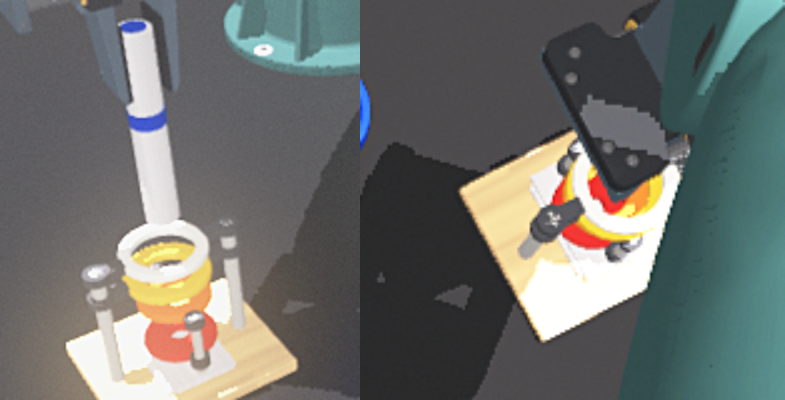

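View pics/w5.png

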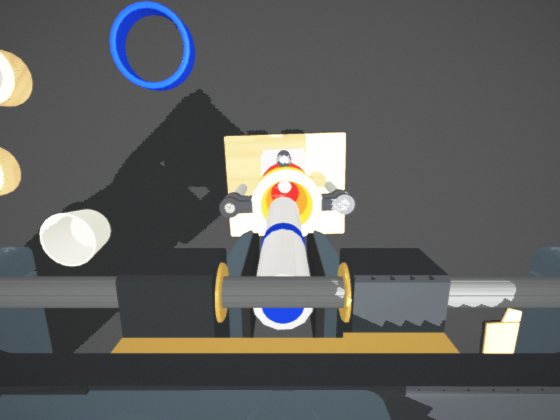

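Pin is over the tower. Lowering through white and yellow to just above orange.

>>> {"fn": "send_rows", "kwargs": {"moves": [[0.7,-0.3,4,0],[0,0,8,0],[0,0,8,0],[0,0,8,0],[0,0,8,0],[0,0,8,0],[0,0,8,0],[0,0,6,0],[0,0,4,0],[0,0,0,0]]}}

```text
clock: 7.88
eef_pos: [0.618, -0.1688, 0.2189]
eef_rot: [0.847, -0.531, -0.001, 0.0]
force: [-0.1, 0.4, -1.8]
gripper_width: 0.0251
```

```bash
cat > st.py <<'E'
from h import *
s=manip.get_state()
print({k:np.round(s[k],4).tolist() for k in('clock','eef_pos','force','wrist_torque','gripper_width')})
d=np.array([618.3,-168.2])-np.array(s['eef_pos'][:2])*1000; print('tool shift',d@[.4366,-.8997],d@[-.8997,-.4366])
E
python3 st.py
python3 - <<'E'
from h import *
s,c=snap('wrist','w6'); s2,c2=snap('scene','scene6')
a=cv2.resize(c2['image'][150:330,80:250],(378,400)); b=cv2.resize(c['image'][120:320,210:370],(320,400)); cv2.imwrite('pics/s6.png',np.hstack([a,b]))
E
```

```text
{'clock': 7.8833, 'eef_pos': [0.618, -0.1688, 0.2189], 'force': [-0.1187, 0.3612, -1.7983], 'wrist_torque': [-0.051, 0.0445, 0.0208], 'gripper_width': 0.0251}
tool shift -0.3850047909515283 -0.5206553655981868
```

View pics/s6.png

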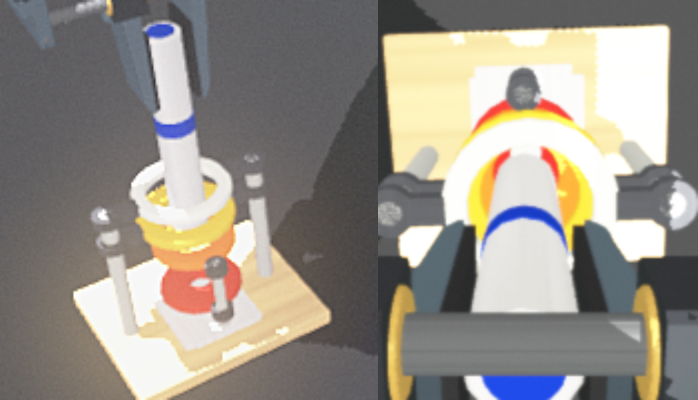

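>>> {"fn": "send_rows", "kwargs": {"moves": [[-0.2,-0.3,2,0],[0,0,2,0],[0,0,2,0],[0,0,1,0],[0,0,0.5,0],[0,0,0.5,0],[0,0,0.5,0],[0,0,0.5,0],[0,0,0,0]]}}

```text
clock: 8.73
eef_pos: [0.6185, -0.1686, 0.2109]
eef_rot: [0.848, -0.531, -0.0, -0.0]
force: [0.1, 0.6, -2.7]
gripper_width: 0.0259
```

```bash
python3 st.py
```

```text
{'clock': 8.7333, 'eef_pos': [0.6185, -0.1686, 0.2109], 'force': [0.0542, 0.6036, -2.6857], 'wrist_torque': [-0.01, 0.0307, -0.0161], 'gripper_width': 0.0259}
tool shift -0.4371673855792121 0.06204656136224724
```

>>> {"fn": "send_rows", "kwargs": {"moves": [[0,0,0.5,0],[0,0,0.5,0],[0,0,0.5,0],[0,0,0.5,0],[0,0,0.5,0],[0,0,0,0]]}}

```text
clock: 9.23
eef_pos: [0.6185, -0.1685, 0.2083]
eef_rot: [0.848, -0.531, -0.0, 0.0]
force: [0.4, -0.2, -1.4]
gripper_width: 0.0254
```

```bash
python3 st.py
```

```text
{'clock': 9.2333, 'eef_pos': [0.6185, -0.1685, 0.2083], 'force': [0.3637, -0.1892, -1.4054], 'wrist_torque': [-0.0342, -0.0327, -0.0034], 'gripper_width': 0.0254}
tool shift -0.3997180668418619 0.024742879153939034
```

>>> {"fn": "send_rows", "kwargs": {"moves": [[-0.2,0,0.5,0],[-0.2,0,0.5,0],[0,0,0.5,0],[0,0,0.5,0],[0,0,0.5,0],[0,0,0,0]]}}

```text
clock: 9.73
eef_pos: [0.6183, -0.1682, 0.2058]
eef_rot: [0.848, -0.531, -0.0, 0.0]
force: [-0.5, 0.2, -1.3]
gripper_width: 0.0254
```

>>> {"fn": "send_rows", "kwargs": {"moves": [[0,0,0.5,0],[0,0,0.5,0],[0,0,0.5,0],[0,0,0.5,0],[0,0,0.5,0],[0,0,0,0]]}}

```text
clock: 10.23
eef_pos: [0.6183, -0.1682, 0.2033]
eef_rot: [0.848, -0.531, -0.0, 0.0]
force: [0.8, 0.4, -1.3]
gripper_width: 0.0254
```

```bash
python3 st.py
```

```text
{'clock': 10.2333, 'eef_pos': [0.6183, -0.1682, 0.2033], 'force': [0.8099, 0.4262, -1.3103], 'wrist_torque': [0.0138, 0.0284, 0.1067], 'gripper_width': 0.0254}
tool shift -0.011872310736551591 0.019099131281386652
```

Bottom is inside the orange bore with no contact. Continuing down.

>>> {"fn": "send_rows", "kwargs": {"moves": [[0,0,1,0],[0,0,1,0],[0,0,1,0],[0,0,1,0],[0,0,1,0],[0,0,1,0],[0,0,0.5,0],[0,0,0,0]]}}

```text
clock: 10.9
eef_pos: [0.6183, -0.1682, 0.1968]
eef_rot: [0.848, -0.531, -0.0, 0.0]
force: [0.4, -0.3, -1.2]
gripper_width: 0.0255
```

>>> {"fn": "send_rows", "kwargs": {"moves": [[0,0,1,0],[0,0,1,0],[0,0,1,0],[0,0,1,0],[0,0,1,0],[0,0,1,0],[0,0,0.5,0],[0,0,0,0]]}}

```text
clock: 11.57
eef_pos: [0.6183, -0.1682, 0.1903]
eef_rot: [0.848, -0.531, -0.0, 0.0]
force: [-0.8, -0.1, -2.5]
gripper_width: 0.0253
```

```bash
python3 st.py
```

```text
{'clock': 11.5667, 'eef_pos': [0.6183, -0.1682, 0.1903], 'force': [-0.8484, -0.0538, -2.4575], 'wrist_torque': [-0.0044, 0.0364, -0.0358], 'gripper_width': 0.0253}
tool shift 0.016989434315755354 0.003832880191800131
```

Easing the grip to 10 N so the pin slips rather than presses, and feeling for red in small steps.

>>> {"fn": "send_rows", "kwargs": {"moves": [[0,0,0,0],[0,0,0.3,0],[0,0,0.3,0],[0,0,0.3,0],[0,0,0.3,0],[0,0,0.3,0],[0,0,0,0]], "grip_force": 10}}

```text
clock: 12.15
eef_pos: [0.6183, -0.1682, 0.1889]
eef_rot: [0.848, -0.531, -0.0, 0.0]
force: [-0.6, -0.5, -2.0]
gripper_width: 0.0253
```

>>> {"fn": "send_rows", "kwargs": {"moves": [[0,0,0.3,0],[0,0,0.3,0],[0,0,0.3,0],[0,0,0.3,0],[0,0,0.3,0],[0,0,0,0]]}}

```text
clock: 12.65
eef_pos: [0.6184, -0.1682, 0.1874]
eef_rot: [0.848, -0.531, -0.0, 0.0]
force: [0.1, 1.3, -1.1]
gripper_width: 0.0262
```

>>> {"fn": "send_rows", "kwargs": {"moves": [[0,0,0.3,0],[0,0,0.3,0],[0,0,0.3,0],[0,0,0.3,0],[0,0,0.3,0],[0,0,0,0]]}}

```text
clock: 13.15
eef_pos: [0.6183, -0.1682, 0.1858]
eef_rot: [0.848, -0.531, -0.0, 0.0]
force: [-0.5, 0.2, -2.2]
gripper_width: 0.0257
```

```bash
python3 st.py;  python3 - <<'E'
from h import *
s,c=snap('scene','s7'); a=c['image'][150:330,80:250]; cv2.imwrite('pics/s7c.png',cv2.resize(a,None,fx=3.3,fy=3.3,interpolation=2))
E
```

```text
{'clock': 13.15, 'eef_pos': [0.6183, -0.1682, 0.1858], 'force': [-0.4819, 0.172, -2.2418], 'wrist_torque': [-0.0629, 0.0363, -0.0089], 'gripper_width': 0.0257}
tool shift -0.031631669463432495 0.0337438485455462
```

View pics/s7c.png

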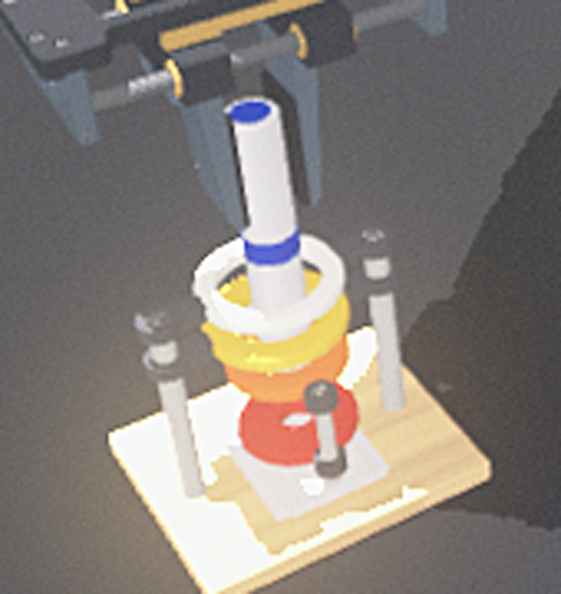

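```bash
python3 - <<'E'
from h import *
s,c=load('s7')
b=np.array([161,234.8])-proj(c,np.array([.6163,-.1714,.122]));print('bias',b)
for z in(.03,.036,.042,.048,.054): print(z,proj(c,np.array([.6185,-.1684,z]))+b)
for q in blobs(c['image'],[0,0,215],[180,60,255],4,(155,265,185,290)):print(q)
E
```

```text
bias [1.79453355 2.47841303]
0.03 [170.1497395  279.77188596]
0.036 [169.70304338 277.04726648]
0.042 [169.25283831 274.30124424]
0.048 [168.7990828  271.53356609]
0.054 [168.34173468 268.74397481]
([183.2, 265.2], [182, 265, 3, 2, 4])
([169.6, 276.6], [166, 275, 8, 4, 25])
([178.3, 282.0], [176, 276, 6, 13, 56])
([156.0, 288.4], [155, 287, 4, 3, 7])
```

By eye, red's top is about 37–42 mm high. The pin bottom is at about 54 mm.

>>> {"fn": "send_rows", "kwargs": {"moves": [[0,0,0.6,0],[0,0,0.6,0],[0,0,0.6,0],[0,0,0.6,0],[0,0,0.6,0],[0,0,0,0]]}}

```text
clock: 13.7
eef_pos: [0.6183, -0.1682, 0.1828]
eef_rot: [0.848, -0.531, -0.0, 0.0]
force: [0.7, 0.3, -1.3]
gripper_width: 0.026
```

>>> {"fn": "send_rows", "kwargs": {"moves": [[0,0,0.6,0],[0,0,0.6,0],[0,0,0.6,0],[0,0,0.6,0],[0,0,0.6,0],[0,0,0,0]]}}

```text
clock: 14.2
eef_pos: [0.6183, -0.1682, 0.1798]
eef_rot: [0.848, -0.531, -0.0, 0.0]
force: [0.3, -0.5, -2.2]
gripper_width: 0.0254
```

>>> {"fn": "send_rows", "kwargs": {"moves": [[0,0,0.3,0],[0,0,0.3,0],[0,0,0.3,0],[0,0,0.3,0],[0,0,0.3,0],[0,0,0,0]]}}

```text
clock: 14.7
eef_pos: [0.6184, -0.1682, 0.1784]
eef_rot: [0.848, -0.531, -0.0, -0.0]
force: [-0.3, -0.3, -1.6]
gripper_width: 0.0254
```

>>> {"fn": "send_rows", "kwargs": {"moves": [[0,0,0.3,0],[0,0,0.3,0],[0,0,0.3,0],[0,0,0.3,0],[0,0,0.3,0],[0,0,0,0]]}}

```text
clock: 15.2
eef_pos: [0.6183, -0.1682, 0.1769]
eef_rot: [0.848, -0.531, -0.0, 0.0]
force: [-0.3, 0.8, -2.0]
gripper_width: 0.0254
```

Bottom at about 44.9 mm, still hanging free.

>>> {"fn": "send_rows", "kwargs": {"moves": [[0,0,0.3,0],[0,0,0.3,0],[0,0,0.3,0],[0,0,0.3,0],[0,0,0.3,0],[0,0,0,0]]}}

```text
clock: 15.7
eef_pos: [0.6183, -0.1682, 0.1753]
eef_rot: [0.848, -0.531, -0.0, 0.0]
force: [-1.0, 0.5, -1.7]
gripper_width: 0.0258
```

>>> {"fn": "send_rows", "kwargs": {"moves": [[0,0,0.3,0],[0,0,0.3,0],[0,0,0.3,0],[0,0,0.3,0],[0,0,0.3,0],[0,0,0,0]]}}

```text
clock: 16.2
eef_pos: [0.6184, -0.1682, 0.1739]
eef_rot: [0.848, -0.531, -0.0, -0.0]
force: [-0.2, 0.1, -2.0]
gripper_width: 0.0256
```

>>> {"fn": "send_rows", "kwargs": {"moves": [[0,0,0.3,0],[0,0,0.3,0],[0,0,0.3,0],[0,0,0.3,0],[0,0,0,0]]}}

```text
clock: 16.62
eef_pos: [0.6183, -0.1682, 0.1726]
eef_rot: [0.848, -0.531, -0.0, 0.0]
force: [-0.6, -0.1, -1.8]
gripper_width: 0.0256
```

>>> {"fn": "send_rows", "kwargs": {"moves": [[0,0,0.3,0],[0,0,0.3,0],[0,0,0.3,0],[0,0,0.3,0],[0,0,0,0]]}}

```text
clock: 17.03
eef_pos: [0.6184, -0.1682, 0.1715]
eef_rot: [0.848, -0.531, -0.0, 0.0]
force: [0.2, 0.2, -2.9]
gripper_width: 0.0255
```

>>> {"fn": "send_rows", "kwargs": {"moves": [[0,0,0.3,0],[0,0,0.3,0],[0,0,0.3,0],[0,0,0.3,0],[0,0,0,0]]}}

```text
clock: 17.45
eef_pos: [0.6183, -0.1682, 0.1702]
eef_rot: [0.848, -0.531, -0.0, 0.0]
force: [-0.4, 0.1, -1.1]
gripper_width: 0.0256
```

>>> {"fn": "send_rows", "kwargs": {"moves": [[0,0,0.3,0],[0,0,0.3,0],[0,0,0.3,0],[0,0,0.3,0],[0,0,0,0]]}}

```text
clock: 17.87
eef_pos: [0.6184, -0.1682, 0.1691]
eef_rot: [0.848, -0.531, -0.0, 0.0]
force: [-0.1, -0.1, -1.8]
gripper_width: 0.0255
```

>>> {"fn": "send_rows", "kwargs": {"moves": [[0,0,0.3,0],[0,0,0.3,0],[0,0,0.3,0],[0,0,0.3,0],[0,0,0,0]]}}

```text
clock: 18.28
eef_pos: [0.619, -0.1683, 0.1689]
eef_rot: [0.848, -0.531, 0.001, -0.0]
force: [-0.4, 0.7, 8.3]
gripper_width: 0.0255
```

```bash
python3 st.py;  python3 - <<'E'
from h import *
s,c=snap('scene','s8'); a=c['image'][150:330,80:250]; cv2.imwrite('pics/s8c.png',cv2.resize(a,None,fx=3.3,fy=3.3,interpolation=2))
for n in('s7','s8'):
    s,c=load(n); print(s['eef_pos'][2],blobs(c['image'],[105,100,50],[130,255,255],8,(140,150,180,250)))
    print([np.round(proj(c,np.array(s['eef_pos'])+[0,0,d]),1).tolist() for d in(.028,-.041)])
E
```

```text
{'clock': 18.2833, 'eef_pos': [0.619, -0.1683, 0.1689], 'force': [-0.4256, 0.6937, 8.335], 'wrist_torque': [0.2919, 0.4018, -0.009], 'gripper_width': 0.0255}
tool shift -0.4323921294054621 0.563301666127183
0.185847816607741 [([155.2, 183.4], [149, 181, 13, 6, 58]), ([162.3, 225.8], [154, 220, 17, 10, 94])]
[[153.0, 182.8], [159.3, 221.1]]
0.16890744109549974 [([156.7, 193.5], [151, 191, 12, 6, 59]), ([163.7, 234.7], [154, 229, 18, 10, 93])]
[[154.5, 192.8], [160.6, 230.2]]
```

View pics/s8c.png

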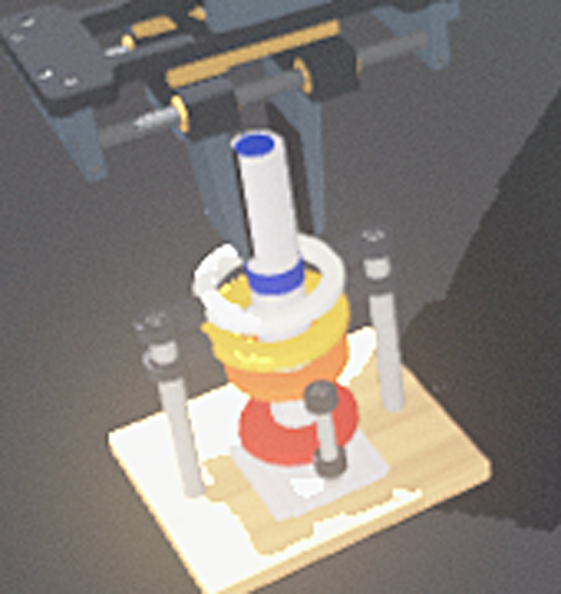

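Red found: force stepped from -2 to +8 N with the bottom at about 37 mm, and the eye estimate was 37. The picture shows the pin foot sitting on red. Relieving the press, then opening gently.

>>> {"fn": "send_rows", "kwargs": {"moves": [[0,0,-0.3,0],[0,0,-0.3,0],[0,0,-0.1,0],[0,0,0,0],[0,0,0,0]]}}

```text
clock: 18.75
eef_pos: [0.6186, -0.1683, 0.1689]
eef_rot: [0.848, -0.531, 0.0, -0.0]
force: [-1.0, -0.5, 5.3]
gripper_width: 0.0256
```

```bash
python3 st.py
```

```text
{'clock': 18.75, 'eef_pos': [0.6186, -0.1683, 0.1689], 'force': [-1.0499, -0.4801, 5.2523], 'wrist_torque': [0.0036, 0.0351, 0.0486], 'gripper_width': 0.0256}
tool shift -0.2265894984648572 0.2662951258379321
```

>>> {"fn": "send_rows", "kwargs": {"moves": [[0,0,-0.3,0],[0,0,0,0],[0,0,0,0]], "grip_force": 5}}

```text
clock: 19.0
eef_pos: [0.6185, -0.1683, 0.1689]
eef_rot: [0.848, -0.531, 0.0, -0.0]
force: [0.3, -1.0, 3.7]
gripper_width: 0.0257
```

>>> {"fn": "send_rows", "kwargs": {"moves": [[0,0,0,0],[0,0,0,0],[0,0,0,0]], "gripper": 30}}

```text
clock: 19.25
eef_pos: [0.6181, -0.1681, 0.1686]
eef_rot: [0.848, -0.531, -0.0, 0.0]
force: [-0.7, -0.6, -1.1]
gripper_width: 0.03
```

>>> {"fn": "send_rows", "kwargs": {"moves": [[0,0,0,0],[0,0,0,0],[0,0,0,0],[0,0,0,0]], "gripper": 50}}

```text
clock: 19.58
eef_pos: [0.6183, -0.1682, 0.1689]
eef_rot: [0.848, -0.531, -0.0, 0.0]
force: [0.1, -0.3, 0.1]
gripper_width: 0.0497
```

```bash
python3 st.py;  python3 - <<'E'
from h import *
s,c=snap('wrist','w9'); s,c2=snap('scene','s9'); a=cv2.resize(c2['image'][150:330,80:250],(378,400)); b=cv2.resize(c['image'][140:340,210:370],(320,400)); cv2.imwrite('pics/s9c.png',np.hstack([a,b]))
print(blobs(c2['image'],[105,100,50],[130,255,255],8,(140,150,180,250)))
E
```

```text
{'clock': 19.5833, 'eef_pos': [0.6183, -0.1682, 0.1689], 'force': [0.0538, -0.3029, 0.0978], 'wrist_torque': [-0.0078, -0.0174, -0.0718], 'gripper_width': 0.0497}
tool shift -0.05243765129759786 0.015579477094742184
[([156.8, 193.2], [152, 190, 11, 7, 56]), ([163.4, 234.6], [154, 229, 18, 10, 93])]
```

View pics/s9c.png

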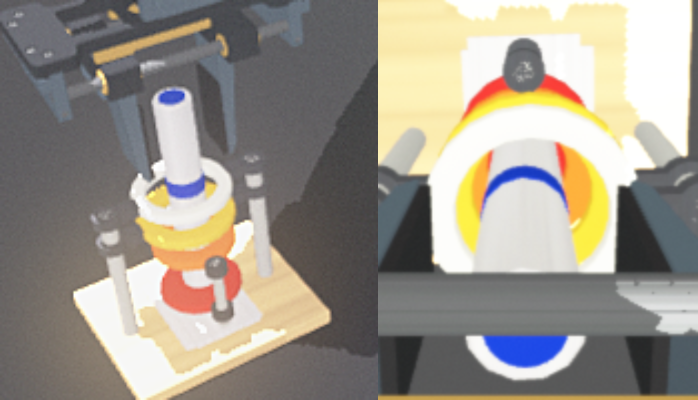

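It stands free: the blue marks have not moved and the tool reads no load. Retreating straight up.

>>> {"fn": "send_rows", "kwargs": {"moves": [[0,0,-4,0],[0,0,-8,0],[0,0,-12,0],[0,0,-15,0],[0,0,-15,0],[0,0,-15,0],[0,0,-15,0],[0,0,-12,0],[0,0,-6,0],[0,0,0,0]]}}

```text
clock: 20.52
eef_pos: [0.619, -0.1684, 0.273]
eef_rot: [0.848, -0.531, 0.001, -0.0]
force: [0.2, -0.0, -0.5]
gripper_width: 0.0501
```

>>> {"fn": "send_rows", "kwargs": {"moves": [[0,10,0,0],[0,25,0,0],[0,30,0,0],[0,15,0,0],[0,0,0,0],[0,0,0,0]]}}

```text
clock: 21.02
eef_pos: [0.5459, -0.2035, 0.2707]
eef_rot: [0.847, -0.531, -0.0, -0.0]
force: [0.2, 0.4, -0.9]
gripper_width: 0.0502
```

```bash
python3 st.py;  python3 - <<'E'
from h import *
s,c=snap('wrist','w10'); s,c2=snap('scene','s10')
a=cv2.resize(c2['image'],(400,300)); b=cv2.resize(c['image'],(400,300)); cv2.imwrite('pics/s10c.png',np.hstack([a,b]))
B=blobs(c2['image'],[105,100,50],[130,255,255],8,(140,150,180,250));print(B)
print('tape/cup', blobs(c2['image'],[105,100,50],[130,255,255],500,(260,270,340,340)), blobs(c2['image'],[45,80,80],[80,255,255],30))
W=blobs(c['image'],[105,100,50],[130,255,255],60);print(W)
E
```

```text
{'clock': 21.0167, 'eef_pos': [0.5459, -0.2035, 0.2707], 'force': [0.2351, 0.3521, -0.865], 'wrist_torque': [-0.0168, 0.0354, 0.0119], 'gripper_width': 0.0502}
tool shift -0.1420022667710437 -80.59388672482932
[([156.9, 193.0], [152, 191, 11, 5, 48]), ([163.3, 234.5], [154, 229, 18, 10, 94])]
tape/cup [([300.9, 307.9], [272, 282, 58, 53, 1724])] [([386.0, 179.9], [379, 177, 15, 7, 84]), ([381.0, 219.2], [372, 213, 20, 10, 92])]
[([148.1, 5.4], [118, 0, 60, 15, 606]), ([282.7, 110.1], [270, 96, 27, 29, 592])]
```

View pics/s10c.png

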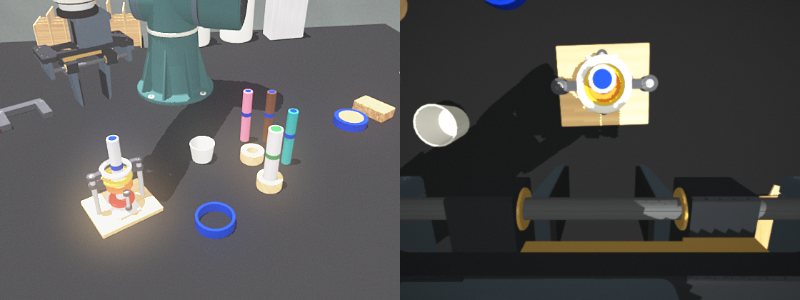

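The pin stands upright on red, free of the gripper. The green pin and the tape have unchanged pixels, and the cup looks unmoved in the picture. Handing in.

```bash
python3 -c "
from plant import manip
print(manip.close_job())"
```

```text
the job is handed in; nothing more can be done
None
```

The blue-banded pin now stands upright and free on the red ring, banded end up. The job was handed in at about 21 s of the 67 s allowed, and no verdict is reported.

- **Finding the offset:** I measured the ring centres with the wrist camera. Orange sat about (+2.2, +2.9) mm in world x, y from the white and yellow rings. I lined the pin up on that centre and saw no contact force through white, yellow or orange.
- **Finding red:** I felt down in 0.3 mm steps with a light grip. The tool force went from -2 N to +8 N (about 10 N of contact) with the pin's bottom about 37 mm above the bench. My estimate from the picture was also about 37 mm.
- **Release:** I eased the press, opened the fingers and backed away. The tool then read no load, and the pin's blue disc and band stayed within about 0.3 px in the scene view.
- **Bystanders:** The green pin and the tape roll have the same pixel positions as at the start. The cup I checked only by looking at the picture; it seems unmoved.
- **Disagreements:** The scene camera placed the white ring about 6 mm too low (116 mm against 122 mm), and the cameras differed by 1 to 2.5 mm in plan. I used the wrist camera for all the fine alignment.

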